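# Unlock the induction hob and switch it on

### The job

The portable induction hob is child-locked. Unlock it the usual way: with one fingertip on the white minus key and the other on the white plus key, press both together and hold them down for at least two seconds, then let go; after that press the orange on/off key and let go of it too. Never press minus or plus alone, do not press the grey timer key, and leave the hob, the pan and the other things standing where they are.

Things in the scene. Friction and masses are not known exactly. Their poses are not given: they have to be found in the camera images.
- hob: portable induction hob loose on the worktop, 2.6 kg, 360 mm deep (x) by 300 wide (y) by 60 high: steel housing, black glass, dark level control strip along the front, 56 mm above the worktop. Origin: centre of its underside; x points to its rear, away from the user, y to the user's left, z up. The front and the keys face the robot; the glass begins 38 mm behind the line of keys
- key_minus_top (a point): centre of the flat top of the white minus key (dark bar on it): round, 24 mm in diameter, top 7 mm above the strip and 63 mm above the worktop, at hob x = -142, y = +31 mm, left of the small flush display window. The four keys stand in one line along the hob's y. The point moves down with the key
- key_plus_top (a point): the same for the white plus key (dark cross on it), right of the display at hob x = -142, y = -31 mm, so 62 mm from the minus key centre to centre; same size and height
- key_power_top (a point): the same for the orange on/off key, at the right end of the strip, hob x = -142, y = -98 mm, 67 mm from the plus key; same size and height
- key_minus (a joint): travel of the minus key: 0 = up, 0.005 m = fully down; spring return, starts to move at about 1.2 N, fully down at 4 N, and counts as pressed from 0.0035 m
- key_plus (a joint): travel of the plus key, same spring and values
- key_power (a joint): travel of the orange on/off key, same spring and values
- key_timer (a joint): travel of the grey timer key at the left end of the strip (hob x = -142, y = +98 mm), same size, spring and values; not to be pressed
- pan: dark frying pan loose on the glass, 0.9 kg, rim 200 mm in diameter, 45 mm above the glass (105 mm above the worktop), its near rim at least 60 mm behind the middle of the key line; black handle along its x reaching 259 mm from its centre, up to 65 mm above the glass, pointing to the hob's left or rear left, never over the keys. Origin: centre of its underside
- mug: white mug, 80 mm in diameter, 85 mm high, handle on its +y side; origin: centre of its underside. Stands on the worktop beside the front of the hob, left or right
- jar: amber glass jar with a red cap, 68 mm in diameter, 100 mm high; origin: centre of its underside. Stands on the worktop beside the front of the hob, on the other side from the mug
- spoon: wooden spoon, 240 mm long, under 25 mm high, lying on the worktop in front of the hob, about 60 mm from its front edge and along it; its own x runs along the spoon; origin: below its middle

How it is judged:
By the outcome, as a careful person would: the job done as asked, in the order asked, and still so for the second after the job is handed in, with the robot touching nothing.
It also fails if it takes over 48 s, if anything falls off the work surface, if the arm or the gripper's body presses on something with over 40 N, if the wrist force passes 120 N, or if a joint passes its speed limit or range.

### The arm

A 6-joint arm with a two-finger parallel gripper is mounted at the origin on the work surface. World frame = base frame: x ahead of the robot, y to its left, z up, the work surface at z = 0. Lengths are in mm, angles in rad, forces in N, time in s.
With the tool pointing down it reaches from about 350 to 925 mm from the base axis. Payload 6.4 kg.
Tool frame: the origin (TCP) lies between the finger pads; the fingertips stand 8 mm ahead of it and the grasp point (between the pads) lies 11 mm behind it; z points along the fingers, y is the direction in which the jaws open and shut (so a half turn about z gives the same grasp; the last joint's range is limited). The gripper opens to 94 mm and grips with 3 to 60 N. Pads are 16 mm wide; open, the fingers measure 119 mm over their backs; the gripper's body (75 mm by 177 mm) begins 78 mm behind the grasp point.
Start: joints at [0.935, 0.245, 1.558, -0, 1.339, -0.174], TCP at [289.613, 581.926, 213.455] pointing down, gripper open.
Joint ranges: [-3.13, 3.13], [-1.02, 2.26], [0.13, 2.54], [-0.95, 4.09], [0.21, 2.88], [-2.74, 2.74]. Speed limits (rad/s): [2.57, 2.57, 3.14, 3.14, 3.14, 3.14].

### API

Orientations are given as a rotation vector (axis times angle).
In Python, from station import arm gives the robot as it stands.
- The arm moves only by the tool play_rows, never from a script. Its argument "moves" is a list of rows, each a list of 3 entries, a list of its own where there are three numbers: the shift along the world's x, y, z in cm, then the turn, a rotation vector about the world's x, y, z in rad, then the opening, from -1 (shut) to 1 (fully open). A call has 1 to 10 rows; each row shifts and turns the pose as measured when the row begins; what a row does not reach is not made up. A row lasts 1/10 s, in which the tool goes at most 50 mm and 8.59 degrees, less where a joint would pass 70% of its speed; a pose out of reach is approached as far as the arm can. A call is refused whole if a number of a shift passes 5 or a number of a turn 0.15, either way. A call with a gripper value outside its range is refused whole. The fingers move at their own pace and stop on an object; "force" is the grip in N (left out, the last holds). Time passes only in rows, so rows that do not move let the fingers close. It gives the time, the measured TCP pose, the force and the opening at its end, in the units of the state.
- arm.get_obs(): the state, without advancing time (a new reading comes with each control period).
- arm.snapshot(name): name is "scene" or "top" or "wrist"; returns a dict with "color" (384x512x3 uint8, red, green, blue), "fx", "fy", "cx", "cy" (pixels), "dist_coeffs" ([k1, k2, p1, p2, k3] as OpenCV has them; the pictures are not rectified), "world_from_camera" (4x4, takes a point from camera to world coordinates); the wrist camera has in their place "tool_from_camera" (4x4, takes a point from camera to tool coordinates, whose origin is the TCP and whose axes are the flange's). Camera axes: x right, y down, z forward; pixel columns grow to the right and rows downward; lengths in mm; the calibration is good to about 2 mm. A picture is of the moment at which its call begins: read the wrist's pose just before it. There is no depth.
- arm.sign_off(): hands the job in, once; it reports no verdict.
The state is a dict: "time": time; "qpos": joint angles; "joint_vel": joint speeds; "joint_efforts": joint torques, N m; "tool_pos": TCP position; "tcp_rot": TCP orientation; "contact_force": force on the tool from outside, world axes, zero at the start; "ft_torque": the same for the moment, N m; "finger_gap": opening from 0.0 (shut) to 1.0 (fully open).
Only numpy, scipy, OpenCV 4.12 (cv2) and the standard library are available. Lean on these libraries where they do the work, as an engineer would, in place of code of your own. Each camera call takes 0.05 s, during which the arm holds its last target. There are 200 camera calls.

## Working session

There is one attempt and no reset: what is moved stays moved. The work goes in short steps, Python scripts to look and compute and a tool call to move; the robot and the scene stay as the last step left them, time stands still between calls to the robot, and variables do not carry over. Pictures are saved under pics/ and viewed, about 8 in all and at most 12, crops included, and the job is handed in when it is done.

Besides the shell and the picture viewer there is one more tool, called after ">>>" as name([rows], argument=value, ...), one row to a line, values as JSON. play_rows: Moves the arm, as the interface text tells. Its arguments: {"type":"object","properties":{"moves":{"type":"array"},"force":{"type":"number"}},"required":["moves"]}

```bash
mkdir -p pics; cat > h.py <<'E'
import numpy as np, cv2
from station import arm
def save(n,f):
    s=arm.snapshot(n); cv2.imwrite('pics/'+f,s['color'][:,:,::-1]); np.save('pics/'+f+'.npy',s,allow_pickle=True); return s
def ray(s,px,z,T=None):
    K=np.array([[s['fx'],0,s['cx']],[0,s['fy'],s['cy']],[0,0,1.]])
    p=cv2.undistortPoints(np.array([px],float).reshape(-1,1,2),K,np.array(s['dist_coeffs'],float)).reshape(-1,2)
    T=np.array(s['world_from_camera']) if T is None else T
    d=np.c_[p,np.ones(len(p))]@T[:3,:3].T; o=T[:3,3]
    return o+d*((z-o[2])/d[:,2])[:,None]
E
python3 - <<'E'
from h import *
o=arm.get_obs(); print(o)
a=save('top','top1.png');b=save('scene','scene1.png')
cv2.imwrite('pics/both.png',cv2.resize(np.hstack([a['color'],b['color']])[:,:,::-1],(800,300)))
print(a['world_from_camera'],b['world_from_camera'])
E
```

```text
{'time': 0.0, 'qpos': array([ 9.34891940e-01,  2.45818997e-01,  1.55897997e+00, -2.04125235e-05,
        1.33865791e+00, -1.74112973e-01]), 'joint_vel': array([-1.10819109e-03, -5.49020359e-04,  1.13496022e-03, -1.89992964e-03,
        1.14497981e-03,  6.79478910e-05]), 'joint_efforts': array([-2.65319366e-03, -4.15840995e+01, -3.14599478e+01,  6.83477148e-02,
        3.32593638e-02, -1.28057268e-04]), 'tool_pos': array([289.27529893, 581.4506648 , 212.36047952]), 'tcp_rot': array([-7.18780671e-01, -3.05752372e+00,  2.70309809e-03]), 'contact_force': array([ 0.42075847,  0.30568947, -0.35686792]), 'ft_torque': array([ 0.0307621 ,  0.00481091, -0.0204098 ]), 'finger_gap': 0.9982689411303556}
[[-2.93527966e-02 -9.95767821e-01  8.70911018e-02  4.52903651e+02]
 [-9.99523830e-01  3.00691903e-02  6.92507494e-03  2.71488108e+01]
 [-9.51452569e-03 -8.68463613e-02 -9.96176281e-01  1.06593447e+03]
 [ 0.00000000e+00  0.00000000e+00  0.00000000e+00  1.00000000e+00]] [[-7.21690707e-01  4.24694692e-01 -5.46623218e-01  1.10667097e+03]
 [ 6.92204088e-01  4.47337834e-01 -5.66341208e-01  6.00570140e+02]
 [ 4.00314112e-03 -7.87098012e-01 -6.16814959e-01  6.99531001e+02]
 [ 0.00000000e+00  0.00000000e+00  0.00000000e+00  1.00000000e+00]]
```

View pics/top1.png

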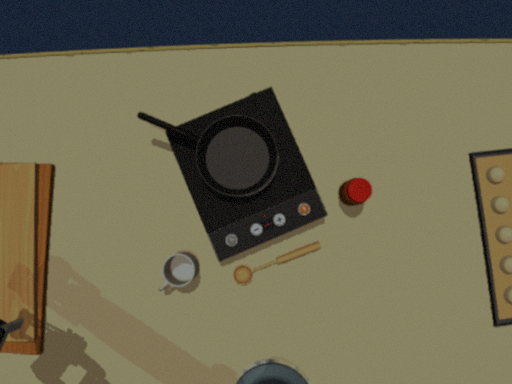

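The top view shows the hob turned, with timer at about (231,240), minus (257,229), plus (279,219) and power (304,209). The mug is left of it, the jar right and the spoon in front. I'll enlarge the key line.

```bash
python3 - <<'E'
from h import *
s=np.load('pics/top1.png.npy',allow_pickle=True).item()
c=s['color'][185:265,205:335,::-1]
cv2.imwrite('pics/crop1.png',cv2.resize(c,None,fx=6,fy=6,interpolation=cv2.INTER_CUBIC))
P=ray(s,[(231,240),(257,229),(279,219),(304,209)],63)
print(P.round(1)); print(np.diff(P,axis=0)[:,:2].round(1))
E
```

```text
[[424.3  90.4  63. ]
 [449.5  25.5  63. ]
 [472.5 -29.6  63. ]
 [495.4 -92.4  63. ]]
[[ 25.2 -64.9]
 [ 23.  -55.1]
 [ 22.9 -62.8]]
```

View pics/crop1.png

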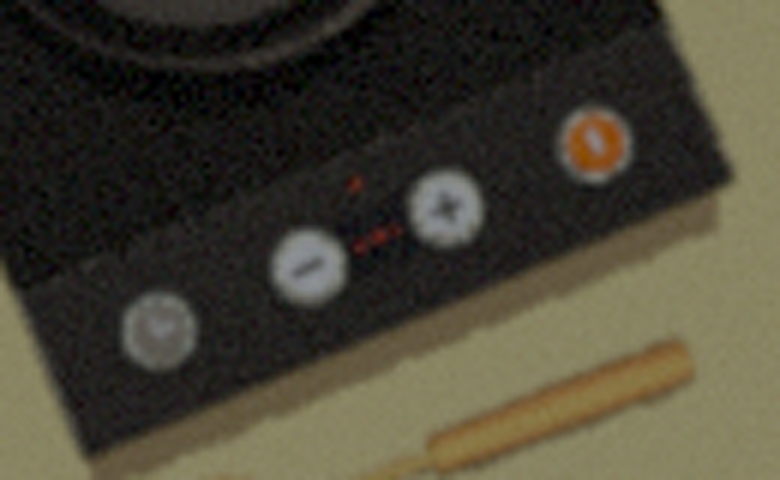

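```bash
python3 - <<'E'
from h import *
from scipy.spatial.transform import Rotation as R
s=np.load('pics/top1.png.npy',allow_pickle=True).item()
uv=np.array([(159,330),(309,266),(447,208),(595,145)])/6+[205-.42,185-.42]
P=ray(s,uv,63); print(P.round(1)); d=np.diff(P,axis=0)[:,:2]; print(np.linalg.norm(d,axis=1).round(1))
# fit line with known spacing
y=np.array([98,31,-31,-98.]); c=P.mean(0); e=(y[:,None]*(P-c)).sum(0); e/=np.linalg.norm(e); print('centre',c.round(1),'ydir',e.round(4),'yaw',np.arctan2(-e[0],e[1]))
print((c+y[:,None]*e).round(1))
o=arm.get_obs(); print(R.from_rotvec(o['tcp_rot']).as_matrix().round(3))
M=R.from_rotvec(o['tcp_rot']).as_matrix(); 
a=np.arctan2(M[1,1],M[0,1]); b=np.arctan2(e[1],e[0]); t=(b-a+np.pi/2)%np.pi-np.pi/2
print('turn z',t, 'move',(c-o['tool_pos']).round(1))
E
```

```text
[[425.3  90.2  63. ]
 [449.8  27.8  63. ]
 [471.9 -29.8  63. ]
 [496.  -91.8  63. ]]
[67.  61.7 66.5]
centre [460.8  -0.9  63. ] ydir [-0.3617  0.9323  0.    ] yaw 0.37004382323587487
[[425.3  90.5  63. ]
 [449.5  28.   63. ]
 [472.  -29.8  63. ]
 [496.2 -92.3  63. ]]
[[-0.895  0.446 -0.001]
 [ 0.446  0.895 -0.001]
 [ 0.    -0.002 -1.   ]]
turn z 0.8318607303893262 move [ 171.4 -582.4 -149.5]
```

>>> play_rows([
  [[1.3,-4.5,0],[0,0,0.08],0.053],
  [[1.3,-4.5,0],[0,0,0.08],0.053],
  [[1.3,-4.5,0],[0,0,0.08],0.053],
  [[1.3,-4.5,0],[0,0,0.08],0.053],
  [[1.3,-4.5,0],[0,0,0.08],0.053],
  [[1.3,-4.5,0],[0,0,0.08],0.053],
  [[1.3,-4.5,0],[0,0,0.08],0.053],
  [[1.3,-4.5,0],[0,0,0.08],0.053],
  [[1.3,-4.5,0],[0,0,0.08],0.053],
  [[1.3,-4.5,0],[0,0,0.08],0.053],
])

```text
time: 1.1
tool_pos: [416.4, 117.9, 207.1]
tcp_rot: [0.597, -3.082, 0.01]
contact_force: [0.8, 0.8, 0.3]
finger_gap: 0.527
```

```bash
cat > st.py <<'E'
from h import *
from scipy.spatial.transform import Rotation as R
import sys
tgt=np.array([float(v) for v in sys.argv[1:4]])
o=arm.get_obs(); M=R.from_rotvec(o['tcp_rot']).as_matrix()
a=np.arctan2(M[1,1],M[0,1]); b=np.pi/2+.370; t=(b-a+np.pi/2)%np.pi-np.pi/2
Z=np.cross(M[:,2],[0,0,-1])
print('t',o['time'],'pos',o['tool_pos'].round(1),'need',(tgt-o['tool_pos']).round(1),'turn',Z.round(3),round(t,3),'gap',o['finger_gap']*94,'F',o['contact_force'].round(2),'q',o['qpos'].round(2))
E
python3 st.py 460.8 -0.9 120
```

```text
t 1.1 pos [416.4 117.9 207.1] need [  44.4 -118.8  -87.1] turn [ 0.007 -0.001  0.   ] -0.013 gap 49.57598656488375 F [0.81 0.84 0.34] q [ 0.02 -0.29  2.09 -0.01  1.34 -1.93]
```

>>> play_rows([
  [[1.1,-3.0,-1.0],[0.002,0,-0.004],0.053],
  [[1.1,-3.0,-1.5],[0.002,0,-0.004],0.053],
  [[1.1,-3.0,-2.0],[0.002,0,-0.004],0.053],
  [[0.9,-2.3,-2.0],[0,0,0],0.053],
  [[0,0,-1.5],[0,0,0],0.053],
  [[0,0,0],[0,0,0],0.053],
  [[0,0,0],[0,0,0],0.053],
])

```text
time: 1.8
tool_pos: [459.4, -5.6, 124.4]
tcp_rot: [-0.564, 3.09, -0.001]
contact_force: [-0.2, -0.0, 0.2]
finger_gap: 0.528
```

```bash
python3 - <<'E'
from h import *
from scipy.spatial.transform import Rotation as R
o=arm.get_obs(); s=save('wrist','w1.png'); cv2.imwrite('pics/w1x.png',cv2.resize(s['color'][:,:,::-1],(800,600),interpolation=cv2.INTER_CUBIC))
T=np.eye(4);T[:3,:3]=R.from_rotvec(o['tcp_rot']).as_matrix();T[:3,3]=o['tool_pos'];np.save('T1.npy',T@np.array(s['tool_from_camera']))
E
python3 st.py 460.8 -0.9 90
```

```text
t 1.85 pos [459.3  -5.4 124.4] need [  1.5   4.5 -34.4] turn [0. 0. 0.] 0.008 gap 49.42001000122443 F [0.13 0.37 0.1 ] q [-0.26 -0.11  2.1  -0.    1.15 -2.19]
```

View pics/w1x.png

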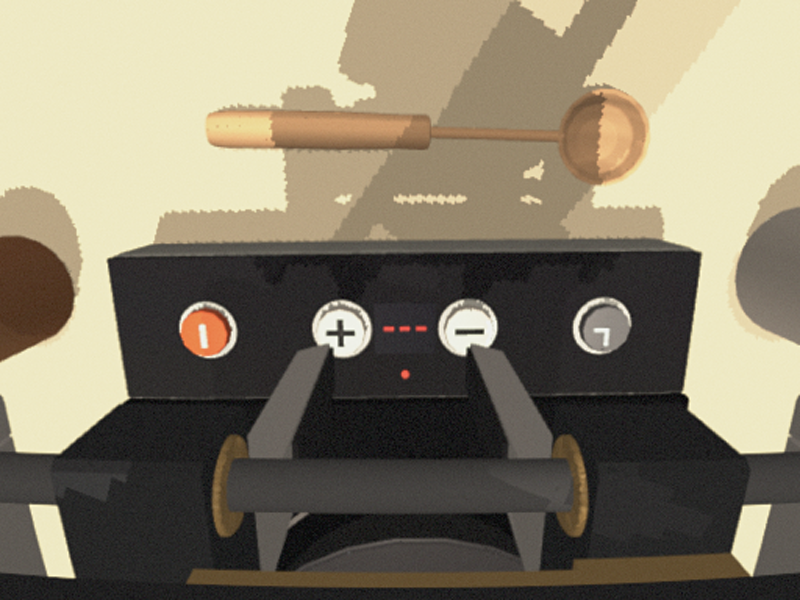

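The wrist view (800x600) shows power at (206,332), plus at (341,331), minus at (468,330) and timer at (603,327). The two fingertips are just above plus and minus. I'll check these against the top-camera positions.

```bash
python3 - <<'E'
from h import *
s=np.load('pics/w1.png.npy',allow_pickle=True).item();T=np.load('T1.npy')
P=ray(s,np.array([(603,327),(468,330),(341,331),(206,332)])*.64,63,T)
print(P.round(1),np.linalg.norm(np.diff(P,axis=0),axis=1),P.mean(0),np.arctan2(P[3,0]-P[0,0],P[0,1]-P[3,1]))
E
```

```text
[[425.5  87.6  63. ]
 [450.   26.3  63. ]
 [472.1 -30.8  63. ]
 [496.  -92.4  63. ]] [65.97911314 61.24246878 66.09387773] [460.89038965  -2.31794624  63.        ] 0.3736636962611418
```

>>> play_rows([
  [[0.15,0.4,-1.5],[0,0,0.005],0.053],
  [[0,0,-1.5],[0,0,0],0.053],
  [[0,0,-0.8],[0,0,0],0.053],
  [[0,0,0],[0,0,0],0.053],
  [[0,0,0],[0,0,0],0.053],
])

```text
time: 2.35
tool_pos: [463.7, 0.4, 90.4]
tcp_rot: [-0.579, 3.079, -0.007]
contact_force: [0.3, -0.0, -0.5]
finger_gap: 0.528
```

```bash
python3 st.py 460.9 -1.6 66; python3 - <<'E'
from h import *
s=save('wrist','w2.png'); cv2.imwrite('pics/w2x.png',cv2.resize(s['color'][180:300,100:420,::-1],(800,300),interpolation=cv2.INTER_CUBIC))
E
```

```text
t 2.35 pos [4.637e+02 4.000e-01 9.040e+01] need [ -2.8  -2.  -24.4] turn [0.003 0.009 0.   ] -0.002 gap 49.62161838953483 F [ 0.3  -0.05 -0.46] q [-0.24 -0.05  2.12 -0.    1.06 -2.19]
```

View pics/w2x.png

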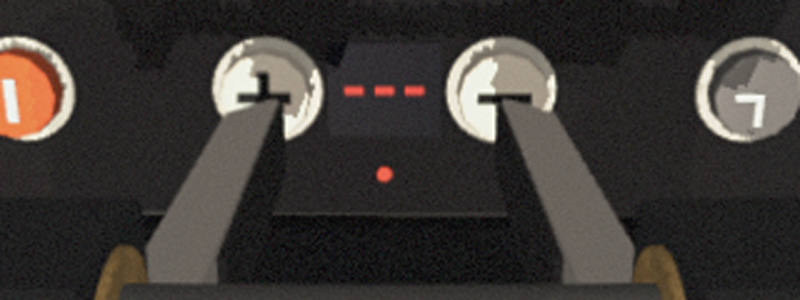

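The tips sit over the plus and minus centres. I'll correct the small drift and come down just above the keys.

>>> play_rows([
  [[-0.25,-0.2,-0.8],[0.003,0.009,0],0.053],
  [[0,0,-0.3],[0,0,0],0.053],
  [[0,0,0],[0,0,0],0.053],
])

```text
time: 2.7
tool_pos: [462.1, -2.1, 80.1]
tcp_rot: [-0.58, 3.085, -0.001]
contact_force: [-0.3, 0.0, 0.3]
finger_gap: 0.53
```

```bash
python3 st.py 460.9 -1.6 66
```

```text
t 2.7 pos [462.1  -2.1  80.1] need [ -1.2   0.5 -14.1] turn [0.    0.003 0.   ] -0.002 gap 49.78302551579151 F [-0.32  0.04  0.34] q [-0.25 -0.03  2.12  0.    1.05 -2.19]
```

>>> play_rows([
  [[-0.1,0,-0.6],[0,0.003,0],0.053],
  [[0,0,-0.6],[0,0,0],0.053],
  [[0,0,-0.3],[0,0,0],0.053],
  [[0,0,0],[0,0,0],0.053],
])

```text
time: 3.1
tool_pos: [461.6, -2.3, 66.4]
tcp_rot: [0.58, -3.085, -0.001]
contact_force: [-3.6, 0.5, 7.5]
finger_gap: 0.528
```

```bash
python3 st.py 460.9 -1.6 66
```

```text
t 3.1 pos [461.6  -2.3  66.4] need [-0.7  0.7 -0.4] turn [-0.    -0.002 -0.   ] -0.002 gap 49.63790034346475 F [-3.56  0.51  7.48] q [-0.25 -0.    2.13 -0.    1.02 -2.19]
```

>>> play_rows([
  [[0,0,-0.15],[0,0,0],0.053],
  [[0,0,0],[0,0,0],0.053],
  [[0,0,0],[0,0,0],0.053],
  [[0,0,0],[0,0,0],0.053],
])

```text
time: 3.5
tool_pos: [461.6, -2.3, 67.6]
tcp_rot: [0.58, -3.081, -0.003]
contact_force: [-2.9, 0.1, 5.6]
finger_gap: 0.523
```

```bash
python3 st.py 460.9 -1.6 66; python3 - <<'E'
from h import *
s=save('wrist','w3.png'); cv2.imwrite('pics/w3x.png',cv2.resize(s['color'][180:300,100:420,::-1],(800,300),interpolation=cv2.INTER_CUBIC))
E
```

```text
t 3.5 pos [461.6  -2.3  67.6] need [-0.7  0.7 -1.6] turn [-0.    -0.007 -0.   ] -0.002 gap 49.155622716053294 F [-2.94  0.12  5.56] q [-0.25 -0.    2.12 -0.    1.03 -2.19]
```

View pics/w3x.png

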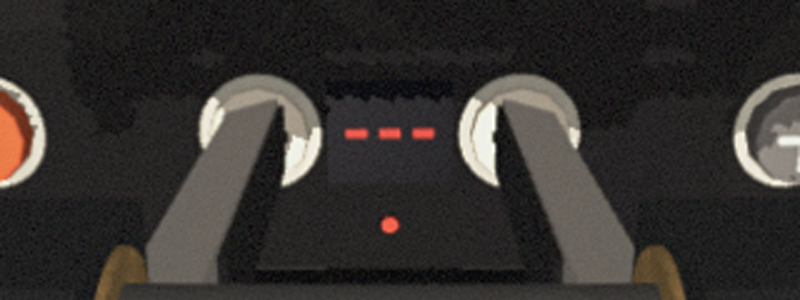

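The keys relax upwards on zero rows because each row restarts from the measured pose. A steady small downward bias is needed.

>>> play_rows([
  [[0,0,-0.25],[0,-0.005,0],0.053],
  [[0,0,-0.08],[0,0,0],0.053],
  [[0,0,-0.06],[0,-0.002,0],0.053],
  [[0,0,-0.06],[0,0,0],0.053],
])

```text
time: 3.95
tool_pos: [461.7, -2.3, 66.3]
tcp_rot: [0.582, -3.083, -0.002]
contact_force: [-5.0, 0.1, 7.3]
finger_gap: 0.527
```

```bash
python3 st.py 460.9 -1.6 66
```

```text
t 3.95 pos [461.7  -2.3  66.3] need [-0.8  0.7 -0.3] turn [-0.001 -0.004 -0.   ] -0.003 gap 49.51326181303816 F [-4.96  0.09  7.32] q [-0.25 -0.    2.12 -0.    1.02 -2.19]
```

>>> play_rows([
  [[-0.05,0,-0.13],[0,-0.003,0],0.053],
  [[-0.02,0,-0.09],[0,0,0],0.053],
  [[0,0,-0.08],[0,-0.001,0],0.053],
  [[0,0,-0.08],[0,0,0],0.053],
])

```text
time: 4.35
tool_pos: [461.7, -2.3, 66.2]
tcp_rot: [0.583, -3.084, -0.003]
contact_force: [-5.5, 1.7, 10.2]
finger_gap: 0.527
```

```bash
python3 st.py 460.9 -1.6 66
```

```text
t 4.35 pos [461.7  -2.3  66.2] need [-0.8  0.7 -0.2] turn [-0.001 -0.003 -0.   ] -0.004 gap 49.523718894639096 F [-5.49  1.7  10.22] q [-0.25 -0.    2.13  0.    1.02 -2.2 ]
```

About 10 N with the height no longer dropping, so both keys are bottomed. I'll hold with the same bias for well over 2 s.

>>> play_rows([
  [[-0.03,0,-0.08],[0,0,0],0.053],
  [[-0.03,0,-0.08],[0,0,0],0.053],
  [[-0.02,0,-0.08],[0,-0.001,0],0.053],
  [[-0.02,0,-0.08],[0,0,0],0.053],
  [[-0.02,0,-0.08],[0,0,0],0.053],
  [[-0.02,0,-0.08],[0,-0.001,0],0.053],
  [[-0.02,0,-0.08],[0,0,0],0.053],
  [[-0.02,0,-0.08],[0,0,0],0.053],
])

```text
time: 5.15
tool_pos: [461.7, -2.3, 66.2]
tcp_rot: [0.583, -3.082, -0.004]
contact_force: [-4.1, 1.2, 9.9]
finger_gap: 0.524
```

```bash
python3 st.py 460.9 -1.6 66
```

```text
t 5.15 pos [461.7  -2.3  66.2] need [-0.8  0.7 -0.2] turn [-0.002 -0.005 -0.   ] -0.004 gap 49.26342819608131 F [-4.12  1.23  9.93] q [-0.25 -0.    2.12  0.    1.02 -2.2 ]
```

Stable. I'll keep holding.

>>> play_rows([
  [[-0.02,0,-0.09],[0,-0.002,0],0.053],
  [[-0.02,0,-0.08],[0,0,0],0.053],
  [[-0.02,0,-0.08],[0,-0.001,0],0.053],
  [[-0.02,0,-0.08],[0,0,0],0.053],
  [[-0.02,0,-0.08],[0,0,0],0.053],
  [[-0.02,0,-0.08],[0,-0.001,0],0.053],
  [[-0.02,0,-0.08],[0,0,0],0.053],
  [[-0.02,0,-0.08],[0,0,0],0.053],
  [[-0.02,0,-0.08],[0,0,0],0.053],
  [[-0.02,0,-0.08],[0,0,0],0.053],
])

```text
time: 6.15
tool_pos: [461.7, -2.3, 66.3]
tcp_rot: [0.583, -3.081, -0.006]
contact_force: [-4.2, 0.5, 9.5]
finger_gap: 0.527
```

>>> play_rows([
  [[-0.02,0,-0.09],[0,-0.002,0],0.053],
  [[-0.02,0,-0.08],[0,0,0],0.053],
  [[-0.02,0,-0.08],[0,-0.001,0],0.053],
  [[-0.02,0,-0.08],[0,0,0],0.053],
  [[-0.02,0,-0.08],[0,0,0],0.053],
  [[-0.02,0,-0.08],[0,-0.001,0],0.053],
  [[-0.02,0,-0.08],[0,0,0],0.053],
  [[-0.02,0,-0.08],[0,0,0],0.053],
  [[-0.02,0,-0.08],[0,0,0],0.053],
  [[-0.02,0,-0.08],[0,0,0],0.053],
])

```text
time: 7.15
tool_pos: [461.7, -2.3, 66.3]
tcp_rot: [0.582, -3.08, -0.008]
contact_force: [-4.5, 1.3, 9.1]
finger_gap: 0.525
```

```bash
python3 st.py 460.9 -1.6 66;python3 - <<'E'
from h import *
s=save('wrist','w4.png'); cv2.imwrite('pics/w4x.png',cv2.resize(s['color'][180:300,100:420,::-1],(800,300),interpolation=cv2.INTER_CUBIC))
E
```

```text
t 7.15 pos [461.7  -2.3  66.3] need [-0.8  0.7 -0.3] turn [-0.004 -0.008 -0.   ] -0.004 gap 49.371393753477335 F [-4.48  1.31  9.13] q [-0.25  0.    2.12  0.    1.03 -2.2 ]
```

View pics/w4x.png

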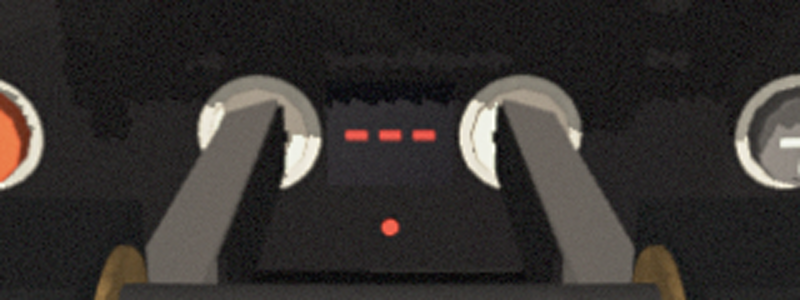

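>>> play_rows([
  [[0,0,2.5],[0,0,0],0.053],
  [[0,0,2.5],[-0.004,-0.008,-0.004],0.053],
  [[0,0,0],[0,0,0],0.053],
  [[0,0,0],[0,0,0],0.053],
])

```text
time: 7.6
tool_pos: [461.2, -2.3, 115.9]
tcp_rot: [0.577, -3.087, -0.001]
contact_force: [0.3, -0.7, -0.8]
finger_gap: 0.527
```

```bash
python3 - <<'E'
from h import *
from scipy.spatial.transform import Rotation as R
o=arm.get_obs(); s=save('wrist','w5.png'); cv2.imwrite('pics/w5x.png',cv2.resize(s['color'][150:290,40:440,::-1],(800,280),interpolation=cv2.INTER_CUBIC))
T=np.eye(4);T[:3,:3]=R.from_rotvec(o['tcp_rot']).as_matrix();T[:3,3]=o['tool_pos'];np.save('T5.npy',T@np.array(s['tool_from_camera']))
E
python3 st.py 495.8 -93 110
```

```text
t 7.65 pos [461.3  -2.3 115.9] need [ 34.5 -90.7  -5.9] turn [-0.    -0.002 -0.   ] 0.0 gap 49.61827946310805 F [-0.31  0.06  0.01] q [-0.25 -0.09  2.1  -0.    1.13 -2.19]
```

View pics/w5x.png

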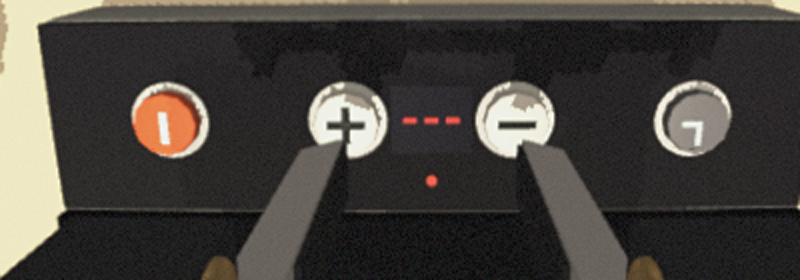

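```bash
python3 - <<'E'
from h import *
s=np.load('pics/w5.png.npy',allow_pickle=True).item();T=np.load('T5.npy')
P=ray(s,np.array([(697,122),(517,124),(347,125),(165,125)])/2+[40,150],63,T)
print(P.round(1),P.mean(0))
E
```

```text
[[425.7  88.9  63. ]
 [450.2  27.1  63. ]
 [472.8 -30.3  63. ]
 [497.2 -93.   63. ]] [461.47346428  -1.83114487  63.        ]
```

>>> play_rows([
  [[0.9,-2.3,0],[0,0,0],-1],
  [[0.9,-2.3,0],[0,0,0],-1],
  [[0.9,-2.3,0],[0,0,0],-1],
  [[0.7,-1.8,0],[0,0,0],-1],
  [[0,0,-0.7],[0,0,0],-1],
  [[0,0,0],[0,0,0],-1],
  [[0,0,0],[0,0,0],-1],
])

```text
time: 8.35
tool_pos: [490.4, -89.0, 97.9]
tcp_rot: [0.577, -3.073, -0.016]
contact_force: [0.1, -0.4, -0.4]
finger_gap: 0.01
```

```bash
python3 st.py 496 -92.5 66; python3 - <<'E'
from h import *
s=save('wrist','w6.png'); cv2.imwrite('pics/w6x.png',cv2.resize(s['color'][150:300,60:460,::-1],(800,300),interpolation=cv2.INTER_CUBIC))
E
```

```text
t 8.35 pos [490.4 -89.   97.9] need [  5.6  -3.5 -31.9] turn [-0.007 -0.017 -0.   ] -0.001 gap 0.9028669893241115 F [ 0.09 -0.4  -0.43] q [-0.41  0.04  2.01 -0.    1.11 -2.35]
```

View pics/w6x.png

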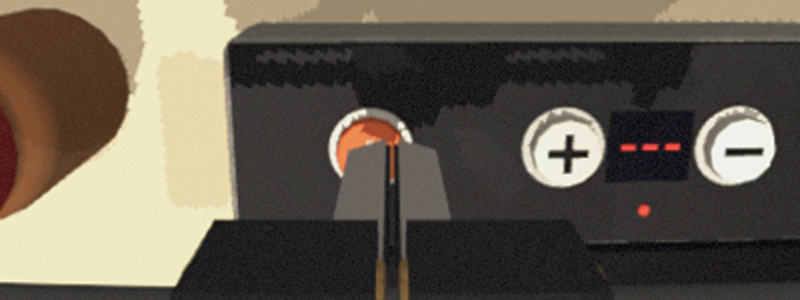

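The hob is unmoved to within 1 mm. The closed fingers are just short of the orange key, so I'll correct and descend.

>>> play_rows([
  [[0.6,-0.35,-0.5],[-0.007,-0.017,0],-1],
  [[0,0,-0.8],[0,0,0],-1],
  [[0,0,0],[0,0,0],-1],
  [[0,0,0],[0,0,0],-1],
])

```text
time: 8.8
tool_pos: [495.9, -90.5, 83.2]
tcp_rot: [-0.584, 3.086, 0.0]
contact_force: [0.3, 0.9, -0.1]
finger_gap: 0.006
```

```bash
python3 st.py 496.3 -92.5 66
```

```text
t 8.8 pos [495.9 -90.5  83.2] need [  0.4  -2.  -17.2] turn [-0.     0.001  0.   ] -0.004 gap 0.5213325487333029 F [ 0.35  0.91 -0.12] q [-0.41  0.07  2.02  0.    1.06 -2.35]
```

>>> play_rows([
  [[0,-0.15,-0.7],[0,0,0],-1],
  [[0,0,-0.6],[0,0,0],-1],
  [[0,0,-0.3],[0,0,0],-1],
  [[0,0,-0.15],[0,0,0],-1],
  [[0,0,-0.07],[0,0,0],-1],
  [[0,0,-0.07],[0,0,0],-1],
])

```text
time: 9.4
tool_pos: [496.6, -92.2, 66.2]
tcp_rot: [0.585, -3.086, -0.001]
contact_force: [-4.1, 1.3, 7.1]
finger_gap: 0.002
```

```bash
python3 st.py 496.3 -92.5 66
```

```text
t 9.4 pos [496.6 -92.2  66.2] need [-0.3 -0.3 -0.2] turn [-0.001 -0.001 -0.   ] -0.004 gap 0.17910475641017992 F [-4.13  1.3   7.07] q [-0.41  0.1   2.02  0.    1.02 -2.35]
```

7 N is above the 4 N needed, so the key is fully down. I'll hold briefly, then lift clear.

>>> play_rows([
  [[0,0,-0.08],[0,0,0],-1],
  [[0,0,-0.08],[0,0,0],-1],
  [[0,0,-0.08],[0,0,0],-1],
  [[0,0,2.5],[0,0,0],-1],
  [[0,0,4],[0,0,0],-1],
  [[0,0,4],[0,0,0],-1],
  [[0,0,2],[0,0,0],-1],
  [[0,0,0],[0,0,0],-1],
])

```text
time: 10.2
tool_pos: [494.8, -91.7, 193.9]
tcp_rot: [0.584, -3.081, -0.006]
contact_force: [-0.9, 0.9, -1.4]
finger_gap: 0.005
```

```bash
python3 st.py 496.3 -92.5 66; python3 - <<'E'
from h import *
a=save('wrist','w7.png')['color']; b=save('top','top2.png')['color']
cv2.imwrite('pics/fin.png',cv2.resize(np.hstack([a,b])[:,:,::-1],(800,300)))
c=np.load('pics/top1.png.npy',allow_pickle=True).item()['color']
d=cv2.absdiff(b,c).max(2); 
E
```

```text
t 10.2 pos [494.8 -91.7 193.9] need [   1.5   -0.8 -127.9] turn [-0.003 -0.006 -0.   ] -0.004 gap 0.5163724595575973 F [-0.87  0.89 -1.38] q [-0.41 -0.08  1.94 -0.    1.29 -2.35]
```

View pics/fin.png

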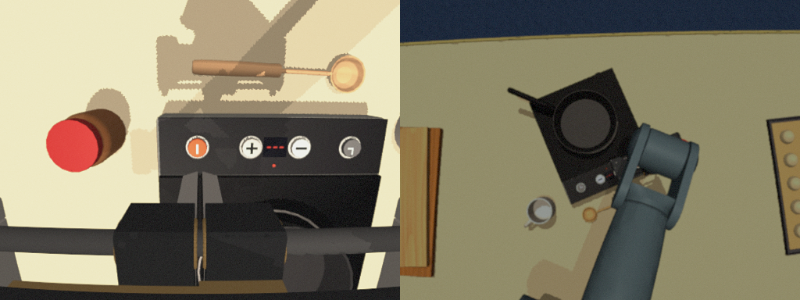

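All keys are up and everything is where it was. The display and dot look the same as at the start. I'll hand in.

```bash
python3 -c "
from station import arm
print(arm.sign_off())"
```

```text
the job is handed in; nothing more can be done
None
```

I carried out the unlock sequence and handed the job in, but nothing in the pictures confirms that the hob unlocked. The display still shows "---" with the red dot, exactly as at the start, so they may just be fixed markings.

- **Minus and plus:** I pressed both together, one fingertip on each, and held them for about 2.8 s. The force was steady at 9–10 N and the fingertips were about 4.8 mm down. I then let both go together.
- **False start:** At about 3.1 s both keys were briefly down, then eased up part-way before I pressed them again for the full hold. Neither was deliberately pressed alone. The tips were level to about 0.4 mm by the measured pose.
- **On/off key:** I then pressed the orange key with the closed fingers at about 7 N, fully down, and let it go.
- **Last checks:** The last wrist picture shows all keys up. The timer key was not touched. After the minus/plus hold the hob measured within 1 mm of where it began; after the orange key I checked only by eye. The pan, mug, jar and spoon look unmoved, with the arm hiding part of the top view. The arm ended clear above the hob at 10.2 s.

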